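Open the gate of the test cage by its gravity thumb latch

TASK

The mended radio in the test cage is ready to be collected. Lift the red thumb tab so that the latch bar comes level with the gap between the catch's lower lip and upper hook (feel for it, do not wrench the bar against the brass), and swing the blue gate gently open to about a right angle or more. Let go so that the bar drops back down and the gate stays open, and leave the radio and the things on the table where they are.

Things in the scene. Friction and masses are not known exactly. Their poses are not given: they have to be found in the camera images.
- cage: fixed bench test cage, 240 mm deep (its x) by 320 mm wide (its y), 172 mm high, aluminium posts, wire mesh walls and roof. Origin under its centre on the table; its front, closed by the gate, faces its own -x; the gate's hinge is at the +y end of the front, the catch at the -y end.
- gate_mid (a point): middle of the top rail of the blue gate (a frame with wire mesh, 222 mm wide, 12 mm thick, top edge 167 mm above the table), 159 mm above the table; turns with the gate: z up, -y along the gate to its free edge, -x out of its front. The gate's vertical hinge axis passes 113 mm away along this point's +y. Stiff hinge: the gate stays where it is left.
- gate (a joint): gate angle in rad: 0 shut, grows as the gate swings outwards (towards the cage's -x), stop at 1.9. Seen from above it opens clockwise. While the latch holds, it has about 0.015 rad of play.
- latch_pivot (a point): pivot of the steel latch bar on the gate's outer face, 150 mm above the table, 105 mm from the hinge along the gate, 18 mm out from the hinge axis; pivot axis square to the gate. Bar 14 mm high, 12 mm thick, reaching 170 mm from the pivot, past the gate's edge into the catch.
- latch_bar (a joint): angle of the latch bar in rad: 0 level (at rest); grows as its free end is lifted, stop at 0.40; falls back by its weight (about 150 g). It passes the catch in a span only some 0.05 rad wide: from 0.09 to 0.155 with the gap at its lowest, from 0.28 to 0.32 at its highest. Keep it at that height until the gate is 0.15 rad open.
- thumb_tab (a point): grip point of the red thumb tab, an upright paddle on the latch bar: 34 mm wide (along the bar), 12 mm thick (square to the gate), top 20 mm above this point, foot 40 mm below it on the bar. 95 mm from the pivot towards the gate's free edge; with the bar level 47 mm above the pivot (197 mm above the table). Free on all sides above the gate's top edge.
- catch: fixed dark catch on the post, frame same as the cage's. Before the bar's tip (160 mm from the pivot) stand a brass lower lip and upper hook with a 27 mm gap between them, the bar's only way out. The gap's height differs each time (range 30 mm) and is not reported. Elsewhere the gate gives some 3 mm and stops hard.
- radio: orange radio standing in the cage, 150 x 55 x 112 mm, origin under its centre; leave it
- meter: yellow multimeter lying on the table, 150 x 78 x 41 mm, origin under its centre; leave it
- cleaner: small white bottle, 52 mm diameter, 140 mm tall, origin under its centre; leave it
- driver: red-handled screwdriver lying on the table, 190 mm long; leave it

How it is judged:
By the outcome, as a careful person would: the job done as asked, in the order asked, and still so for the second after the job is handed in, with the robot touching nothing.
It also fails if it takes over 51 s, if anything falls off the work surface, if the arm or the gripper's body presses on something with over 40 N, if the wrist force passes 120 N, or if a joint passes its speed limit or range.

ROBOT

A 6-joint arm with a two-finger parallel gripper is mounted at the origin on the work surface. World frame = base frame: x ahead of the robot, y to its left, z up, the work surface at z = 0. Lengths are in m, angles in degrees, forces in N, time in s.
With the tool pointing down it reaches from about 0.375 to 0.975 m from the base axis. Payload 3.8 kg.
Tool frame: the origin (TCP) lies midway between the tips of the shut fingers; the grasp point (between the pads) lies 19 mm behind it; z points along the fingers, y is the line along which they close (so a half turn about z gives the same grasp; the last joint's range is limited). The gripper opens to 88 mm and grips with 3 to 60 N. Pads are 18 mm wide; open, the fingers measure 123 mm over their backs; the gripper's body (75 mm by 187 mm) begins 45 mm behind the grasp point.
Start: joints at [69.62, 15.12, 91.902, -0, 72.978, -2.114], TCP at [0.212, 0.641, 0.239] pointing down, gripper open.
Joint ranges: [-150.88, 150.88], [-54.13, 125.18], [17.81, 147.31], [-75.09, 255.09], [0, 152.58], [-146.25, 146.25]. Speed limits (degrees/s): [147.25, 147.25, 180, 180, 180, 180].

INTERFACE

Orientations are given as [roll, pitch, yaw] about the fixed x, y, z axes, in that order (R = Rz(yaw) Ry(pitch) Rx(roll)).
In Python, from cell import state, camera, sign_off gives the robot as it stands.
- The arm moves only by the shell command python3 -m handwheel 'ROWS' [FORCE]. ROWS is JSON, a list that holds one entry, the list of rows, each a list of 7 numbers: the shift along the tool's x, y, z in m, then the turn, a rotation vector about the tool's x, y, z in rad, then the closure, from 0 (fully open) to 1 (shut). A call has 1 to 8 rows; each row shifts and turns the commanded pose from where the row before left it, along the tool's axes as they then stand; what a row does not reach is not made up. A row lasts 1/8 s, in which the tool goes at most 62.5 mm and 10.7 degrees, less where a joint would pass 70% of its speed; a pose out of reach is approached as far as the arm can. A call is refused whole if a number of a shift passes 0.0625 or a number of a turn 0.188, either way. A call with a gripper value outside its range is refused whole. The fingers move at their own pace and stop on an object; FORCE is the grip in N (left out, the last holds). Time passes only in rows, so rows that do not move let the fingers close. It gives the time, the measured TCP pose, the force, the opening and the grip force at its end, in the units of the state.
- state(): the state, without advancing time (a new reading comes with each control period).
- camera(name): name is "scene" or "top" or "wrist"; returns a dict with "pixels" (420x560x3 uint8, blue, green, red), "camera_matrix" (3x3 intrinsics, pixels), "extrinsics" (4x4, takes a point from world to camera coordinates). Camera axes: x right, y up, looking along -z (the intrinsics and any distortion apply to the point x, -y, -z); pixel columns grow to the right and rows downward; lengths in m; the calibration is good to about 2 mm. A picture is of the moment at which its call begins. There is no depth.
- sign_off(): hands the job in; it is judged then, once.
The state is a dict: "time": time; "qpos": joint angles; "qvel": joint speeds; "effort": joint torques, N m; "tcp_pos": TCP position; "tool_rot": TCP orientation; "contact_force": force on the tool from outside, world axes, zero at the start; "moment": the same for the moment, N m; "grip_width": finger opening in m; "grip_force": force on a finger pad.
Only numpy, scipy, OpenCV 4.12 (cv2) and the standard library are available. Lean on these libraries where they do the work, as an engineer would, in place of code of your own. Each camera call takes 0.05 s, during which the arm holds its last target. There are 200 camera calls.

## Working session

There is one attempt and no reset: what is moved stays moved. The work goes in short steps, Python scripts to look and compute and a shell command to move; the robot and the scene stay as the last step left them, time stands still between calls to the robot, and variables do not carry over. Pictures are saved under pics/ and viewed, at most 10 in all, crops included, and the job is handed in when it is done.

```bash
mkdir -p pics; ls; python3 - <<'E'
from cell import state,camera
import cv2,numpy as np
s=state();print(s)
for n in("scene","top"):
    c=camera(n);cv2.imwrite(f"pics/{n}0.png",c["pixels"]);np.savez(f"{n}0.npz",p=c["pixels"],K=c["camera_matrix"],E=c["extrinsics"])
    E=c["extrinsics"];print(n,c["camera_matrix"].tolist(),(-E[:3,:3].T@E[:3,3]).round(3),[k for k in c])
E
```

```text
pics
{'time': 0.0, 'qpos': array([ 6.96206744e+01,  1.51689643e+01,  9.19794633e+01, -1.26283492e-04,
        7.29774653e+01, -2.11373766e+00]), 'qvel': array([-0.02599118, -0.00577611, -0.09123584,  0.14886779,  0.02952861,
       -0.05783236]), 'effort': array([ 1.77522063e-03, -5.02128375e+01, -3.56868482e+01,  7.29381968e-02,
        2.98194587e-02, -1.65996089e-04]), 'tcp_pos': array([0.21131374, 0.64033531, 0.23740717]), 'tool_rot': array([-1.79874188e+02, -4.52275820e-03,  1.61734444e+02]), 'contact_force': array([-0.36170517,  0.19974128,  1.02774214]), 'moment': array([-0.01533671,  0.01236006, -0.01745905]), 'grip_force': 0.0, 'grip_width': 0.08799661964095266}
scene [[411.60526351517495, 0.0, 276.5022840364618], [0.0, 411.60526351517495, 212.67021892219176], [0.0, 0.0, 1.0]] [ 0.286 -0.195  1.216] ['pixels', 'camera_matrix', 'extrinsics']
top [[459.2606978258783, 0.0, 282.9104388478017], [0.0, 459.2606978258783, 215.3843879636931], [0.0, 0.0, 1.0]] [0.399 0.055 1.728] ['pixels', 'camera_matrix', 'extrinsics']
```

View pics/scene0.png

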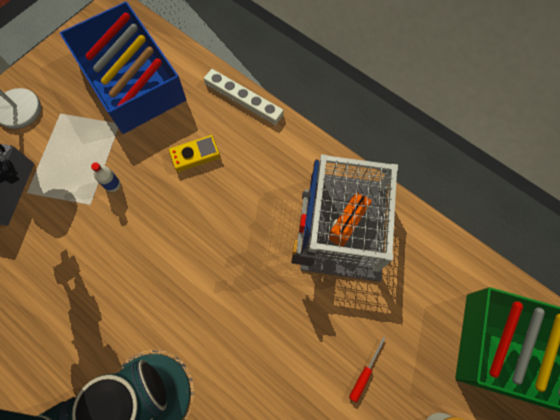

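View pics/top0.png

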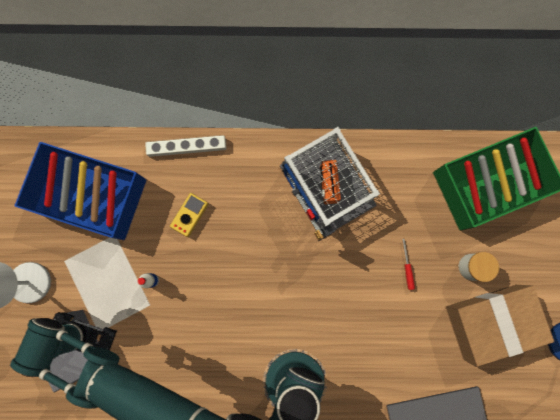

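The scene view shows the cage roof at (315–397, 157–258), with the red tab near (303,222) on its left front. The top view shows the roof at (285–378, 130–222), the tab near (310,214) and the brass near (320,235). The robot base is at the bottom, so +x points up in this view.

```bash
cat > h.py <<'E'
import numpy as np,cv2
def ray(K,E,uv):
    d=np.linalg.inv(K)@[uv[0],uv[1],1];d=d*[1,-1,-1];R=E[:3,:3]
    return -R.T@E[:3,3],R.T@d
def onz(K,E,uv,z):
    o,d=ray(K,E,uv);return o+d*(z-o[2])/d[2]
def tri(r):
    A=0;b=0
    for o,d in r:
        d=d/np.linalg.norm(d);P=np.eye(3)-np.outer(d,d);A=A+P;b=b+P@o
    return np.linalg.solve(A,b)
E
python3 - <<'E'
from h import *
rs=[]
for n,box in(("scene",(290,200,315,240)),("top",(295,195,330,235))):
    f=np.load(n+"0.npz");p,K,E=f["p"],f["K"],f["E"];x0,y0,x1,y1=box
    h=cv2.cvtColor(p,cv2.COLOR_BGR2HSV)
    m=((h[...,0]<8)|(h[...,0]>172))&(h[...,1]>150)&(h[...,2]>60)
    q=np.zeros_like(m);q[y0:y1,x0:x1]=m[y0:y1,x0:x1]
    v,u=np.nonzero(q);c=(u.mean(),v.mean());print(n,"red",c,len(u),u.min(),u.max(),v.min(),v.max(),onz(K,E,c,.205).round(4))
    rs.append(ray(K,E,c))
    w=(h[...,1]<70)&(h[...,2]>150)
    X0,Y0,X1,Y1=(300,145,410,270) if n=="scene" else (275,120,390,232)
    q=np.zeros(w.shape,np.uint8);q[Y0:Y1,X0:X1]=w[Y0:Y1,X0:X1]
    nn,l,st,_=cv2.connectedComponentsWithStats(q);i=1+st[1:,4].argmax()
    pts=np.argwhere(l==i)[:,::-1].astype(np.float32)
    W=np.array([onz(K,E,t,.172)[:2] for t in pts]);r=cv2.minAreaRect((W*1000).astype(np.float32));print("roof",r,cv2.boxPoints(r).round(0).tolist())
    b=(h[...,0]>105)&(h[...,0]<125)&(h[...,1]>120)
    q=np.zeros(w.shape,np.uint8);q[Y0-5:Y1+20,X0-10:X1]=b[Y0-5:Y1+20,X0-10:X1]
    pts=np.argwhere(q)[:,::-1];W=np.array([onz(K,E,t,.167)[:2] for t in pts])*1000
    print("blue",len(pts),cv2.minAreaRect(W.astype(np.float32)))
    big=cv2.resize(p[Y0-10:Y1+15,X0-20:X1],None,fx=4,fy=4,interpolation=cv2.INTER_CUBIC);cv2.imwrite(f"pics/{n}c.png",big)
print(tri(rs))
E
```

```text
scene red (np.float64(302.29545454545456), np.float64(222.5340909090909)) 88 300 305 214 232 [ 0.5857 -0.0469  0.205 ]
roof ((726.3666381835938, -120.78364562988281), (275.6854553222656, 216.7167510986328), 31.266632080078125) [[552.0, -100.0], [665.0, -285.0], [900.0, -142.0], [788.0, 43.0]]
blue 324 ((665.0678100585938, -18.71648406982422), (234.88851928710938, 13.691779136657715), 30.872867584228516)
top red (np.float64(310.1818181818182), np.float64(214.01818181818183)) 55 307 314 209 219 [ 0.587  -0.0427  0.205 ]
roof ((726.5951538085938, -118.65145874023438), (276.503173828125, 221.2427978515625), 31.021894454956055) [[551.0, -95.0], [665.0, -285.0], [902.0, -142.0], [788.0, 47.0]]
blue 218 ((668.266845703125, -7.934600830078125), (219.1649169921875, 24.46121597290039), 30.864912033081055)
[ 0.5895373  -0.04415574  0.18981045]
```

View pics/topc.png

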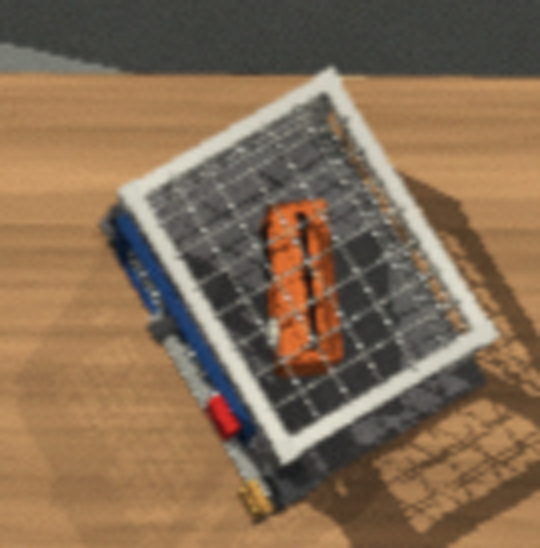

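The crop confirms the layout: roof rail corner at (290,455), tab at (223,415), latch bar running to brass at (255,495). I triangulate the tab to about (0.588, −0.044), with the gate line at 31°. That puts the hinge near (0.768, 0.044) and gives a tool yaw of −149° for the grasp, which leaves joint range for the swing.

```bash
python3 -m handwheel '[[[0,0,-0.012,0,0,-0.173,0.3],[0,0,-0.012,0,0,-0.173,0.3],[0,0,-0.012,0,0,-0.173,0.3],[0,0,-0.012,0,0,-0.173,0.3],[0,0,-0.012,0,0,-0.173,0.3]]]' 20
python3 -m handwheel '[[[0.002,-0.025,0,0,0,0,0.3],[0.002,-0.045,0,0,0,0,0.3],[0.002,-0.045,0,0,0,0,0.3],[0.002,-0.045,0,0,0,0,0.3],[0.002,-0.045,0,0,0,0,0.3],[0.002,-0.045,0,0,0,0,0.3],[0.002,-0.045,0,0,0,0,0.3],[0.002,-0.045,0,0,0,0,0.3]]]'
python3 -m handwheel '[[[0.002,-0.045,0,0,0,0,0.3],[0.002,-0.045,0,0,0,0,0.3],[0.002,-0.045,0,0,0,0,0.3],[0.002,-0.045,0,0,0,0,0.3],[0.002,-0.045,0,0,0,0,0.3],[0.002,-0.045,0,0,0,0,0.3],[0.002,-0.025,0,0,0,0,0.3],[0,0,0,0,0,0,0.3]]]'
python3 - <<'E'
from cell import camera
import cv2,numpy as np
c=camera("wrist");cv2.imwrite("pics/w1.png",c["pixels"]);np.savez("w1.npz",p=c["pixels"],K=c["camera_matrix"],E=c["extrinsics"])
E
```

```text
time: 0.72
tcp_pos: [0.2114, 0.6406, 0.2983]
tool_rot: [-180.0, -0.1, -148.4]
contact_force: [0.9, 1.1, 0.0]
grip_width: 0.0615
grip_force: 0.0
time: 1.72
tcp_pos: [0.3748, 0.3406, 0.2982]
tool_rot: [-180.0, -0.0, -148.7]
contact_force: [0.3, 0.3, -0.3]
grip_width: 0.0617
grip_force: 0.0
time: 2.72
tcp_pos: [0.516, 0.0814, 0.2981]
tool_rot: [180.0, -0.1, -148.9]
contact_force: [-0.3, 1.1, 1.2]
grip_width: 0.0616
grip_force: 0.0
```

View pics/w1.png

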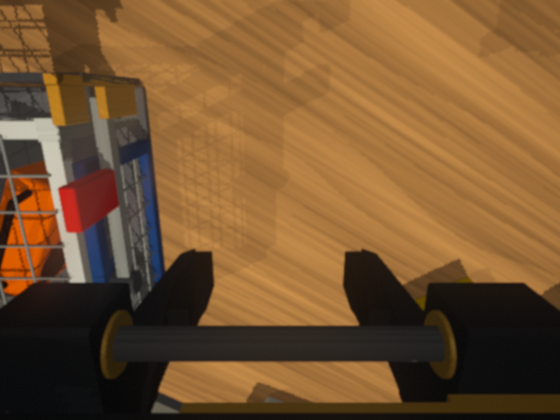

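The wrist view shows the red tab at (63–118, 170–230). The brass appears as two blocks, the hook at (68,98) and the lip at (117,100), with the grey bar visible between them. I'll cast their edges onto vertical planes parallel to the gate to get a first estimate of the gap height.

```bash
python3 - <<'E'
from h import *
f=np.load("w1.npz");p,K,E=f["p"],f["K"],f["E"]
h=cv2.cvtColor(p,cv2.COLOR_BGR2HSV)
a=np.radians(31.0);al=np.array([-np.cos(a),-np.sin(a),0]);out=np.array([-np.sin(a),np.cos(a),0])
H=np.array([.768,.044,0])
def loc(P):return np.array([(P-H)@al,(P-H)@out,P[2]])*1000
def onplane(uv,o_mm):
    o,d=ray(K,E,uv);s=(o_mm/1000-(o-H)@out)/(d@out);return loc(o+d*s)
red=((h[...,0]<6)|(h[...,0]>172))&(h[...,1]>170)&(h[...,2]>80)
q=np.zeros(red.shape,np.uint8);q[150:250,50:130]=red[150:250,50:130]
c=max(cv2.findContours(q,0,1)[0],key=cv2.contourArea);print("red",cv2.approxPolyDP(c,3,True)[:,0].tolist())
for t in cv2.approxPolyDP(c,3,True)[:,0]:print(t,"z217:",loc(onz(K,E,t,.217)).round(0),"out24:",onplane(t,24).round(0))
br=((h[...,0]>10)&(h[...,0]<28)&(h[...,1]>170)).astype(np.uint8);q=np.zeros_like(br);q[60:130,40:145]=br[60:130,40:145]
for c in cv2.findContours(q,0,1)[0]:
    if cv2.contourArea(c)<150:continue
    for t in cv2.approxPolyDP(c,2,True)[:,0]:print("brass",t,h[t[1],t[0]],"o27",onplane(t,27).round(0),"o33",onplane(t,33).round(0))
print("cam",loc(-E[:3,:3].T@E[:3,3]))
cv2.imwrite("pics/w1c.png",cv2.resize(p[60:250,0:180],None,fx=4,fy=3,interpolation=cv2.INTER_CUBIC))
E
```

```text
red [[112, 172], [77, 188], [70, 184], [59, 189], [67, 230], [81, 231], [117, 205]]
[112 172] z217: [224.  52. 217.] out24: [211.  24. 160.]
[ 77 188] z217: [213.  26. 217.] out24: [212.  24. 213.]
[ 70 184] z217: [215.  22. 217.] out24: [216.  24. 220.]
[ 59 189] z217: [212.  14. 217.] out24: [216.  24. 232.]
[ 67 230] z217: [182.  14. 217.] out24: [188.  24. 233.]
[ 81 231] z217: [181.  24. 217.] out24: [181.  24. 218.]
[117 205] z217: [201.  52. 217.] out24: [182.  24. 160.]
brass [43 74] [ 17 189 155] o27 [285.  27. 231.] o33 [284.  33. 241.]
brass [ 51 115] [ 17 177 134] o27 [262.  27. 231.] o33 [262.  33. 241.]
brass [ 56 124] [ 18 180 181] o27 [256.  27. 228.] o33 [257.  33. 237.]
brass [ 64 125] [ 17 174 132] o27 [255.  27. 220.] o33 [256.  33. 230.]
brass [ 70 121] [ 17 174  95] o27 [257.  27. 213.] o33 [258.  33. 223.]
brass [ 71 123] [ 17 171 100] o27 [255.  27. 212.] o33 [256.  33. 222.]
brass [ 85 112] [ 17 173  96] o27 [261.  27. 193.] o33 [262.  33. 204.]
brass [84 84] [ 17 183  92] o27 [280.  27. 188.] o33 [280.  33. 200.]
brass [94 85] [ 17 175  96] o27 [280.  27. 175.] o33 [280.  33. 186.]
brass [100 117] [ 18 172 169] o27 [257.  27. 173.] o33 [257.  33. 185.]
brass [135 112] [ 17 177 101] o27 [257.  27. 105.] o33 [258.  33. 120.]
brass [133  85] [ 16 171  88] o27 [281.  27. 102.] o33 [281.  33. 117.]
brass [102  81] [ 17 175  92] o27 [283.  27. 161.] o33 [283.  33. 174.]
brass [84 83] [ 17 185  91] o27 [281.  27. 188.] o33 [281.  33. 199.]
brass [80 76] [ 16 175  86] o27 [285.  27. 192.] o33 [285.  33. 203.]
cam [275.11374164 162.45370353 444.29126401]
```

View pics/w1c.png

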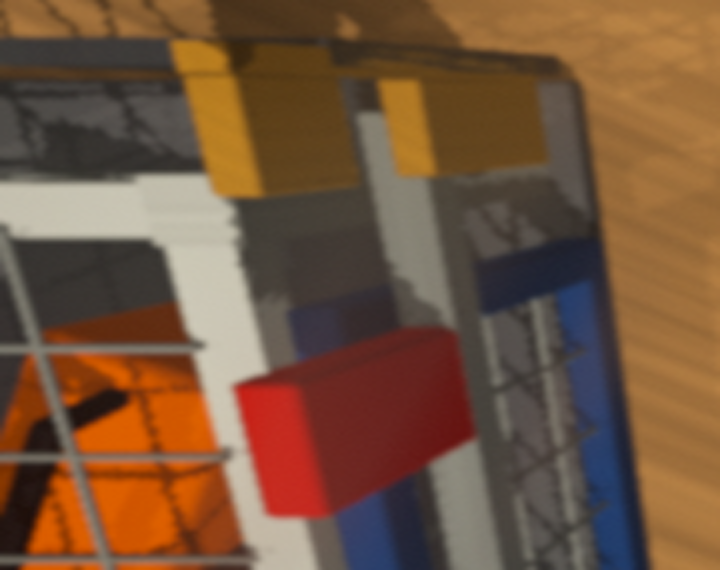

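The tab comes out at about 198 mm from the hinge and 19 mm out, against an expected 200 and 18, so the hinge estimate is good. The lip's top is near 173 mm, which puts the gap centre near 186 mm and the bar angle near 0.23 rad. I'll move over the tab, check from close by, then descend.

```bash
python3 -m handwheel '[[[0,-0.029,0,0,0,0,0.6],[0.001,-0.038,0,0,0,0,0.6],[0.001,-0.038,0,0,0,0,0.6],[0,-0.028,0,0,0,0,0.6],[0,-0.010,0.01,0,0,0,0.6],[0,0,0.02,0,0,0,0.6],[0,0,0.01,0,0,0,0.6],[0,0,0,0,0,0,0.6]]]'
python3 - <<'E'
from cell import camera
import cv2,numpy as np
c=camera("wrist");cv2.imwrite("pics/w2.png",c["pixels"]);np.savez("w2.npz",p=c["pixels"],K=c["camera_matrix"],E=c["extrinsics"])
E
```

```text
time: 3.78
tcp_pos: [0.5868, -0.0393, 0.2566]
tool_rot: [179.9, -0.2, -148.6]
contact_force: [0.3, 0.5, -0.5]
grip_width: 0.0355
grip_force: 0.0
```

View pics/w2.png

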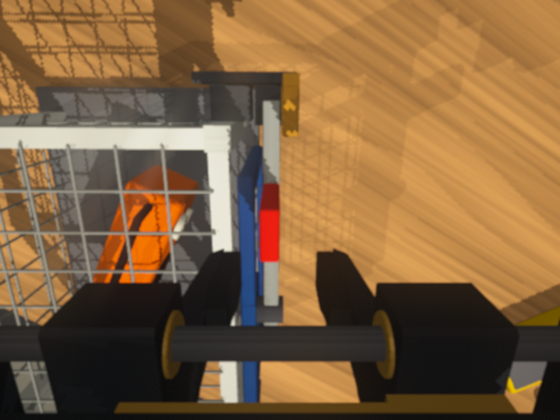

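The view is from almost directly above. The tab's top is at (260–279, 185–260) between the fingers, whose midline is near column 278. The bar reaches up behind the brass at (290,103).

```bash
python3 - <<'E'
from h import *
from cell import state
f=np.load("w2.npz");p,K,E=f["p"],f["K"],f["E"]
h=cv2.cvtColor(p,cv2.COLOR_BGR2HSV)
red=(((h[...,0]<6)|(h[...,0]>172))&(h[...,1]>170)&(h[...,2]>80)).astype(np.uint8);red[:,:250]=0;red[:,300:]=0;red[:170]=0;red[300:]=0
c=max(cv2.findContours(red,0,1)[0],key=cv2.contourArea)
W=np.array([onz(K,E,t,.217)[:2] for t in c[:,0]])*1000;r=cv2.minAreaRect(W.astype(np.float32));print(r)
t=state()["tcp_pos"];yaw=np.radians(state()["tool_rot"][2]);d=np.array(r[0])/1000-t[:2]
print("shift tool x,y",d@[np.cos(yaw),np.sin(yaw)],d@[np.sin(yaw),-np.cos(yaw)],np.degrees(yaw))
E
```

```text
((583.703857421875, -46.21136474609375), (47.35096740722656, 10.911422729492188), 31.4312744140625)
shift tool x,y 0.006745384486198802 -0.0037134218314988114 -148.6461455289331
```

The measured length of 47 mm includes the visible side face towards the free end. Taking the true 34 mm from the pivot side, the x shift is about 0 and the y shift is −3.5 mm.

```bash
python3 -m handwheel '[[[0,-0.0035,0.012,0,0,0,0.6],[0,0,0.02,0,0,0,0.6],[0,0,0.02,0,0,0,0.6],[0,0,0.014,0,0,0,0.6],[0,0,0.007,0,0,0,0.6],[0,0,0,0,0,0,0.6],[0,0,0,0,0,0,0.8],[0,0,0,0,0,0,0.8]]]' 20
python3 -m handwheel '[[[0,0,0,0,0,0,0.9],[0,0,0,0,0,0,1],[0,0,0,0,0,0,1],[0,0,0,0,0,0,1]]]' 20
```

```text
time: 4.82
tcp_pos: [0.5908, -0.0435, 0.1866]
tool_rot: [-179.9, 0.1, -148.7]
contact_force: [0.0, -0.4, -0.0]
grip_width: 0.0185
grip_force: 0.0
time: 5.32
tcp_pos: [0.5905, -0.0434, 0.1864]
tool_rot: [-180.0, 0.1, -148.7]
contact_force: [-0.9, 0.5, 4.6]
grip_width: 0.0117
grip_force: 20.0
```

The tab is gripped: width 11.7 mm at 20 N. Now I'll lift the bar along its arc about the pivot to about 0.23 rad. Each row of dθ is x −0.034·dθ, z −0.095·dθ, with turn +dθ about tool y.

```bash
python3 -m handwheel '[[[-0.0010,0,-0.0028,0,0.03,0,1],[-0.0014,0,-0.0038,0,0.04,0,1],[-0.0014,0,-0.0038,0,0.04,0,1],[0,0,0,0,0,0,1]]]' 30
python3 -m handwheel '[[[-0.0014,0,-0.0038,0,0.04,0,1],[-0.0014,0,-0.0038,0,0.04,0,1],[-0.0014,0,-0.0038,0,0.04,0,1],[0,0,0,0,0,0,1]]]' 30
python3 - <<'E'
from cell import camera
import cv2,numpy as np
c=camera("wrist");cv2.imwrite("pics/w3.png",c["pixels"]);np.savez("w3.npz",p=c["pixels"],K=c["camera_matrix"],E=c["extrinsics"])
E
```

```text
time: 5.82
tcp_pos: [0.5941, -0.0412, 0.1959]
tool_rot: [-180.0, -6.4, -148.7]
contact_force: [-1.2, -2.1, 2.6]
grip_width: 0.0114
grip_force: 30.0
time: 6.32
tcp_pos: [0.5991, -0.0381, 0.2062]
tool_rot: [-180.0, -13.2, -148.7]
contact_force: [1.1, -0.3, 2.1]
grip_width: 0.0119
grip_force: 30.0
```

View pics/w3.png

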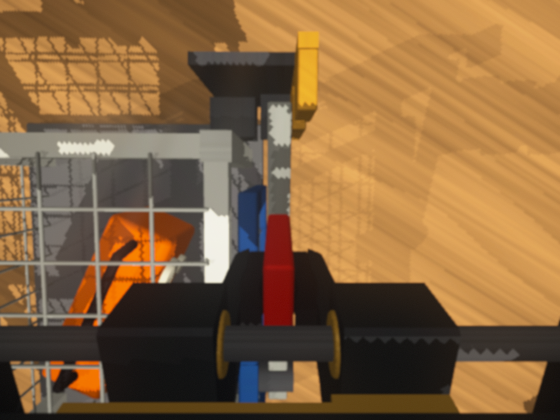

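The bar is raised to about 0.225 rad; rise and set-back both match the arc. The picture shows its tip at (280,105), behind the brass at (307,75). Now a gentle probe outward about the hinge. Per dψ the shift is (−0.0185, 0.19, −0.004) and the turn is (−0.228, 0, 0.974).

```bash
python3 -m handwheel '[[[-0.0002,0.0019,0,-0.0023,0,0.0097,1],[-0.0002,0.0019,0,-0.0023,0,0.0097,1],[0,0,0,0,0,0,1]]]' 30
python3 -m handwheel '[[[-0.0002,0.0019,0,-0.0023,0,0.0097,1],[-0.0002,0.0019,0,-0.0023,0,0.0097,1],[0,0,0,0,0,0,1]]]' 30
```

```text
time: 6.75
tcp_pos: [0.5973, -0.0344, 0.2062]
tool_rot: [180.0, -13.1, -149.9]
contact_force: [4.0, 0.8, -1.9]
grip_width: 0.0116
grip_force: 30.0
time: 7.12
tcp_pos: [0.5957, -0.0308, 0.2062]
tool_rot: [180.0, -13.1, -151.0]
contact_force: [4.4, 1.0, -4.0]
grip_width: 0.0118
grip_force: 30.0
```

The gate moved 8 mm with only about 4 N, past the 3 mm of play, so the bar is in the gap. I'll keep that height and continue gently past 0.15 rad.

```bash
python3 -m handwheel '[[[-0.0003,0.0029,0,-0.0034,0,0.0146,1],[-0.0003,0.0029,0,-0.0034,0,0.0146,1],[0,0,0,0,0,0,1]]]' 30
python3 -m handwheel '[[[-0.0004,0.0038,0,-0.0046,0,0.0195,1],[-0.0004,0.0038,0,-0.0046,0,0.0195,1],[-0.0004,0.0038,0,-0.0046,0,0.0195,1],[0,0,0,0,0,0,1]]]' 30
python3 -m handwheel '[[[-0.0004,0.0038,0,-0.0046,0,0.0195,1],[-0.0004,0.0038,0,-0.0046,0,0.0195,1],[-0.0004,0.0038,0,-0.0046,0,0.0195,1],[0,0,0,0,0,0,1]]]' 30
python3 -c "
from cell import state
s=state();print(s['moment'],s['qpos'])"
```

```text
time: 7.5
tcp_pos: [0.5936, -0.0255, 0.2062]
tool_rot: [180.0, -13.1, -152.7]
contact_force: [4.5, 1.2, -2.9]
grip_width: 0.0117
grip_force: 30.0
time: 8.0
tcp_pos: [0.5897, -0.0149, 0.2061]
tool_rot: [-180.0, -13.1, -156.1]
contact_force: [4.8, 1.4, -3.0]
grip_width: 0.012
grip_force: 30.0
time: 8.5
tcp_pos: [0.5864, -0.0041, 0.206]
tool_rot: [-180.0, -13.1, -159.6]
contact_force: [5.0, 0.4, -1.6]
grip_width: 0.0117
grip_force: 30.0
[ 0.35875502 -1.19598418 -0.11171573] [  -0.17826704   15.00048619   96.52032522   -4.64739306   80.81243911
 -109.372105  ]
```

The gate is about 0.19 rad open and clear of the catch. Continuing the swing at about 0.5 rad/s, with the chord correction in x.

```bash
python3 -m handwheel '[[[-0.0010,0.0076,-0.0002,-0.0091,0,0.039,1],[-0.0015,0.0114,-0.0003,-0.0137,0,0.0584,1],[-0.0015,0.0114,-0.0003,-0.0137,0,0.0584,1],[-0.0015,0.0114,-0.0003,-0.0137,0,0.0584,1],[-0.0015,0.0114,-0.0003,-0.0137,0,0.0584,1],[-0.0015,0.0114,-0.0003,-0.0137,0,0.0584,1],[-0.0010,0.0076,-0.0002,-0.0091,0,0.039,1],[0,0,0,0,0,0,1]]]' 30
python3 - <<'E'
from cell import state
import numpy as np
s=state();t=s['tcp_pos'];d=t[:2]-[.768,.044];w=np.radians(s['tool_rot'][2]);x=np.array([np.cos(w),np.sin(w)]);y=np.array([np.sin(w),-np.cos(w)])
print("along,out",d@x,d@y,s['contact_force'],s['moment'])
E
```

```text
time: 9.5
tcp_pos: [0.5817, 0.0676, 0.2059]
tool_rot: [-180.0, -13.2, 178.7]
contact_force: [2.9, -1.5, 0.2]
grip_width: 0.0115
grip_force: 30.0
along,out 0.18675841920401803 0.019310962859505686 [ 2.94731998 -1.54021627  0.15343025] [-0.1080829  -0.98232092 -0.08094522]
```

On track at ψ≈0.57: hinge radius consistent and forces under 4 N.

```bash
python3 -m handwheel '[[[-0.0010,0.0076,-0.0002,-0.0091,0,0.039,1],[-0.0015,0.0114,-0.0003,-0.0137,0,0.0584,1],[-0.0015,0.0114,-0.0003,-0.0137,0,0.0584,1],[-0.0015,0.0114,-0.0003,-0.0137,0,0.0584,1],[-0.0015,0.0114,-0.0003,-0.0137,0,0.0584,1],[-0.0015,0.0114,-0.0003,-0.0137,0,0.0584,1],[-0.0015,0.0114,-0.0003,-0.0137,0,0.0584,1],[-0.0010,0.0076,-0.0002,-0.0091,0,0.039,1]]]' 30
python3 -m handwheel '[[[-0.0015,0.0114,-0.0003,-0.0137,0,0.0584,1],[-0.0015,0.0114,-0.0003,-0.0137,0,0.0584,1],[-0.0015,0.0114,-0.0003,-0.0137,0,0.0584,1],[-0.0015,0.0114,-0.0003,-0.0137,0,0.0584,1],[-0.0015,0.0114,-0.0003,-0.0137,0,0.0584,1],[-0.0015,0.0114,-0.0003,-0.0137,0,0.0584,1],[-0.0010,0.0076,-0.0002,-0.0091,0,0.039,1],[0,0,0,0,0,0,1]]]' 30
python3 - <<'E'
from cell import state
import numpy as np
s=state();t=s['tcp_pos'];d=t[:2]-[.768,.044];w=np.radians(s['tool_rot'][2]);x=np.array([np.cos(w),np.sin(w)]);y=np.array([np.sin(w),-np.cos(w)])
print("along,out",d@x,d@y,s['contact_force'],s['moment'])
E
```

```text
time: 10.5
tcp_pos: [0.6094, 0.1459, 0.2054]
tool_rot: [-179.9, -13.3, 153.4]
contact_force: [0.0, -0.4, 1.3]
grip_width: 0.0115
grip_force: 30.0
time: 11.5
tcp_pos: [0.6622, 0.2012, 0.2051]
tool_rot: [-179.9, -13.3, 130.6]
contact_force: [-1.0, 0.4, 3.3]
grip_width: 0.0118
grip_force: 30.0
along,out 0.1882353317140967 0.021881168641045737 [-1.00161798  0.4118168   3.31775193] [-0.1460857  -0.04737202 -0.19329436]
```

```bash
python3 -m handwheel '[[[-0.0010,0.0076,-0.0002,-0.0091,0,0.039,1],[-0.0015,0.0114,-0.0003,-0.0137,0,0.0584,1],[-0.0015,0.0114,-0.0003,-0.0137,0,0.0584,1],[-0.0015,0.0114,-0.0003,-0.0137,0,0.0584,1],[-0.0010,0.0076,-0.0002,-0.0091,0,0.039,1],[0,0,0,0,0,0,1]]]' 30
python3 -m handwheel '[[[0.0010,0,0.0028,0,-0.03,0,1],[0.0014,0,0.0038,0,-0.04,0,1],[0.0014,0,0.0038,0,-0.04,0,1],[0.0014,0,0.0038,0,-0.04,0,1],[0.0014,0,0.0038,0,-0.04,0,1],[0.0010,0,0.0028,0,-0.03,0,1],[0,0,0,0,0,0,1]]]' 20
```

```text
time: 12.25
tcp_pos: [0.7067, 0.2241, 0.2049]
tool_rot: [-179.9, -13.3, 115.7]
contact_force: [-3.0, 2.0, 3.1]
grip_width: 0.0114
grip_force: 30.0
time: 13.12
tcp_pos: [0.7034, 0.2327, 0.1864]
tool_rot: [179.9, -0.4, 115.7]
contact_force: [-0.3, -1.9, 5.3]
grip_width: 0.0115
grip_force: 20.0
```

The gate is at about 1.67 rad and the bar is back at rest height. I'll open the fingers only partly, retreat straight up, then look.

```bash
python3 -m handwheel '[[[0,0,0,0,0,0,0.7],[0,0,0,0,0,0,0.7],[0,0,0,0,0,0,0.6],[0,0,0,0,0,0,0.6],[0,0,-0.01,0,0,0,0.6],[0,0,-0.03,0,0,0,0.6],[0,0,-0.04,0,0,0,0.6],[0,0,-0.03,0,0,0,0.6]]]'
python3 -m handwheel '[[[0,0.03,-0.01,0,0,0,0.6],[0,0.04,0,0,0,0,0.6],[0,0.04,0,0,0,0,0.6],[0,0.04,0,0,0,0,0.6],[0,0.03,0,0,0,0,0.6],[0,0,0,0,0,0,0.6],[0,0,0,0,0,0,0.6],[0,0,0,0,0,0,0.6]]]'
python3 - <<'E'
from cell import camera
import cv2,numpy as np
a=camera("scene")["pixels"];b=camera("wrist")["pixels"]
cv2.imwrite("pics/end.png",np.hstack([cv2.resize(a[130:300,150:420],(400,420)),cv2.resize(b,(400,420))]))
E
```

```text
time: 14.12
tcp_pos: [0.704, 0.2325, 0.2982]
tool_rot: [179.8, -0.6, 115.6]
contact_force: [-0.5, -0.6, -0.1]
grip_width: 0.0351
grip_force: 0.0
time: 15.12
tcp_pos: [0.8651, 0.3096, 0.3071]
tool_rot: [179.9, -0.6, 115.6]
contact_force: [0.4, -0.2, 0.7]
grip_width: 0.0349
grip_force: 0.0
```

View pics/end.png

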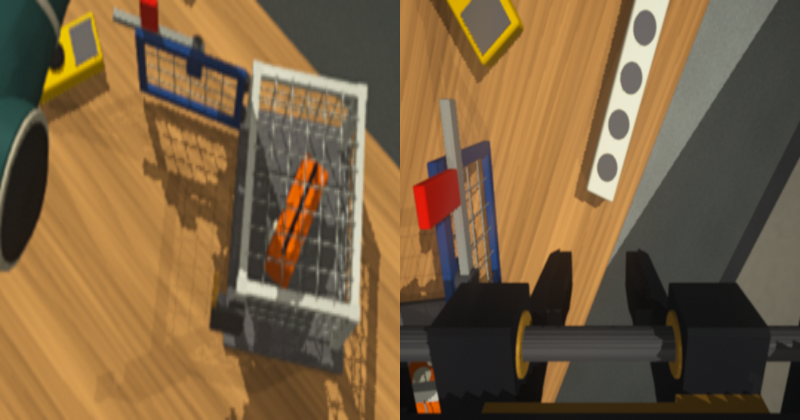

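The picture shows the gate standing open past a right angle (left half, 140–245, 30–125). The bar lies parallel to its top rail, the radio is in place, and the gripper is clear.

```bash
python3 -c "
from cell import sign_off;print(sign_off())"
```

```text
the job is handed in; nothing more can be done
None
```

The gate is open to about 1.67 rad (96°) and staying put, the latch bar has dropped back level, nothing else on the table or in the cage was touched, and the job was handed in after about 15 s.

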